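# Proof-pull three spring clips and reject the weak one

## Task

One of the three blue spring clips on the test rail has gone weak. Working from left to right, pull each clip's yellow-handled gauge strip gently straight back with about 8 newtons, never more than 12: a sound clip comes up against its stop and keeps its strip, so let go of it there, while the weak one gives its strip up - draw that strip right out and leave it standing on the bench beside or in front of the rail. Then stand the weak clip upright in the red tray, leaving the sound clips in their stations still gripping their strips and everything else undisturbed.

Things in the scene. Friction and masses are not known exactly. Their poses are not given: they have to be found in the camera images.
- clip_a: Blue spring clip, looks like the other two, 50 x 40 x 42 mm (x, y, z), thumb lever to 53 mm; origin under its centre, x from jaw mouth to rear. Its sprung upper jaw grips 24 mm of strip_a's tongue. Underside 8 mm above the bench. One of the three clips (not told which) has a tired spring and lets its strip go at 3 to 5 N; the others hold beyond 16 N.
- clip_b: Blue spring clip, looks like the other two, 50 x 40 x 42 mm (x, y, z), thumb lever to 53 mm; origin under its centre, x from jaw mouth to rear. Its sprung upper jaw grips 24 mm of strip_b's tongue. Underside 8 mm above the bench. It stands loose, its mouth 2 to 8 mm short of its station's stop posts.
- clip_c: Blue spring clip, looks like the other two, 50 x 40 x 42 mm (x, y, z), thumb lever to 53 mm; origin under its centre, x from jaw mouth to rear. Its sprung upper jaw grips 24 mm of strip_c's tongue. Underside 8 mm above the bench. Carry it by its flat sides (40 mm across) near x = +5 mm, tool centre 32 mm above its underside.
- strip_a: Gauge strip: yellow grip block 28 x 12 mm (x, y), top at 56 mm, on a slippery white nylon foot 32 x 26 x 6 mm standing on the bench; aluminium tongue (16 mm wide, 4 thick, 33 mm up) runs along +x into clip_a. Origin under the foot's centre. 60 g, stands by itself. Pinch the block across its 12 mm, tool centre 33 mm above the bench, and pull along the strip's -x.
- strip_a_tip (a point): Far end of strip_a's tongue, 84 mm ahead (+x) of its origin, 33 mm up; at the start at clip x = -1 mm; the tongue is clear of the clip beyond clip x = -25 mm.
- strip_b: Gauge strip: yellow grip block 28 x 12 mm (x, y), top at 56 mm, on a slippery white nylon foot 32 x 26 x 6 mm standing on the bench; aluminium tongue (16 mm wide, 4 thick, 33 mm up) runs along +x into clip_b. Origin under the foot's centre. 60 g, stands by itself. Pinched and pulled like strip_a.
- strip_b_tip (a point): Far end of strip_b's tongue, 84 mm ahead (+x) of its origin, 33 mm up; at the start at clip x = -1 mm; the tongue is clear of the clip beyond clip x = -25 mm.
- strip_c: Gauge strip: yellow grip block 28 x 12 mm (x, y), top at 56 mm, on a slippery white nylon foot 32 x 26 x 6 mm standing on the bench; aluminium tongue (16 mm wide, 4 thick, 33 mm up) runs along +x into clip_c. Origin under the foot's centre. 60 g, stands by itself. Pinched and pulled like strip_a.
- strip_c_tip (a point): Far end of strip_c's tongue, 84 mm ahead (+x) of its origin, 33 mm up; at the start at clip x = -1 mm; the tongue is clear of the clip beyond clip x = -25 mm.
- rail: Test rail, fixed: wooden board 90 x 320 x 8 mm (x, y, z), origin at the centre of its underside on the bench; x points away from the strips (strips are pulled along -x), y along the row. Three stations, 100 mm apart.
- station_left: Left station (seen by the robot), at y = +100 mm on the rail; origin on the board's top. Aluminium guides 8 mm high, 2.5 mm clear of the clip's sides, and a rear bar, hold the clip loosely; lift it straight up.
- stop_left: Stop of the left station: two dark posts, 40 mm high, in front of the clip either side of the tongue; origin 37 mm before the station's on its x axis, rubber rear faces 4 mm behind the origin. It is sprung: it gives 1 mm towards the robot for each 3 N of pull, 8 mm at most.
- station_middle: Middle station (seen by the robot), at y = +0 mm on the rail; origin on the board's top. Aluminium guides 8 mm high, 2.5 mm clear of the clip's sides, and a rear bar, hold the clip loosely; lift it straight up.
- stop_middle: Stop of the middle station: two dark posts, 40 mm high, in front of the clip either side of the tongue; origin 37 mm before the station's on its x axis, rubber rear faces 4 mm behind the origin. It is sprung: it gives 1 mm towards the robot for each 3 N of pull, 8 mm at most.
- station_right: Right station (seen by the robot), at y = -100 mm on the rail; origin on the board's top. Aluminium guides 8 mm high, 2.5 mm clear of the clip's sides, and a rear bar, hold the clip loosely; lift it straight up.
- stop_right: Stop of the right station: two dark posts, 40 mm high, in front of the clip either side of the tongue; origin 37 mm before the station's on its x axis, rubber rear faces 4 mm behind the origin. It is sprung: it gives 1 mm towards the robot for each 3 N of pull, 8 mm at most.
- reject_tray: Red open tray, 160 x 160 x 30 mm, walls and floor 5 mm, fixed; origin at the centre of its underside.
- glue_bottle: White glue bottle with orange cap, 57 mm across, 182 mm high, standing loose; origin under its centre. A bystander.
- yellow_screwdriver: Yellow-handled screwdriver, 150 mm long, lying loose; origin under its middle. A bystander.
Not all that is in view belongs to the job. Leave any orange or purple look-alike of the strip_b alone.

How it is judged:
On the way, in this order (a step that is already met when the one before it is completed fails the run):
1. left clip proof-pulled: it bears on its stop with more than 5.5 N, or its strip has been drawn out of it while it stands in the station ((contact force between stop_left and anything else above 5.5 N or (x of strip_a_tip in the frame of clip_a below -0.028 m and horizontal distance between clip_a and station_left below 0.03 m) or (x of strip_b_tip in the frame of clip_b below -0.028 m and horizontal distance between clip_b and station_left below 0.03 m) or (x of strip_c_tip in the frame of clip_c below -0.028 m and horizontal distance between clip_c and station_left below 0.03 m))), for 0.1 s.
2. middle clip proof-pulled: it bears on its stop with more than 5.5 N, or its strip has been drawn out of it while it stands in the station ((contact force between stop_middle and anything else above 5.5 N or (x of strip_a_tip in the frame of clip_a below -0.028 m and horizontal distance between clip_a and station_middle below 0.03 m) or (x of strip_b_tip in the frame of clip_b below -0.028 m and horizontal distance between clip_b and station_middle below 0.03 m) or (x of strip_c_tip in the frame of clip_c below -0.028 m and horizontal distance between clip_c and station_middle below 0.03 m))), for 0.1 s.
3. right clip proof-pulled: it bears on its stop with more than 5.5 N, or its strip has been drawn out of it while it stands in the station ((contact force between stop_right and anything else above 5.5 N or (x of strip_a_tip in the frame of clip_a below -0.028 m and horizontal distance between clip_a and station_right below 0.03 m) or (x of strip_b_tip in the frame of clip_b below -0.028 m and horizontal distance between clip_b and station_right below 0.03 m) or (x of strip_c_tip in the frame of clip_c below -0.028 m and horizontal distance between clip_c and station_right below 0.03 m))), for 0.1 s.
At the end, for the whole second after the job is handed in: The clip that gave up its strip: upright (0.2 rad), at rest on the tray floor, within 62 mm of its centre on each axis; its strip upright on the bench, over 100 mm from the tray centre, within 350 mm of the rail; the other two level, within 15 mm of their stations, strips slipped under 8 mm (((x of clip_a in the frame of reject_tray between -0.062 and 0.062 m and y of clip_a in the frame of reject_tray between -0.062 and 0.062 m and z of clip_a in the frame of reject_tray below 0.012 m and angle between each of clip_a, strip_a's own z axis and vertical below 0.2 rad and linear speed of each of clip_a, strip_a below 0.02 m/s and height (world z) of strip_a below 0.006 m and horizontal distance between strip_a and rail below 0.35 m and horizontal distance between strip_a and reject_tray above 0.1 m and x of strip_b_tip in the frame of clip_b between -0.009 and 0.006 m and (horizontal distance between clip_b and station_left below 0.015 m or horizontal distance between clip_b and station_middle below 0.015 m or horizontal distance between clip_b and station_right below 0.015 m) and height (world z) of each of clip_b, clip_c below 0.012 m and angle between each of clip_b, clip_c's own z axis and vertical below 0.1 rad and x of strip_c_tip in the frame of clip_c between -0.009 and 0.006 m and (horizontal distance between clip_c and station_left below 0.015 m or horizontal distance between clip_c and station_middle below 0.015 m or horizontal distance between clip_c and station_right below 0.015 m)) or (x of clip_b in the frame of reject_tray between -0.062 and 0.062 m and y of clip_b in the frame of reject_tray between -0.062 and 0.062 m and z of clip_b in the frame of reject_tray below 0.012 m and angle between each of clip_b, strip_b's own z axis and vertical below 0.2 rad and linear speed of each of clip_b, strip_b below 0.02 m/s and height (world z) of strip_b below 0.006 m and horizontal distance between strip_b and rail below 0.35 m and horizontal distance between strip_b and reject_tray above 0.1 m and x of strip_a_tip in the frame of clip_a between -0.009 and 0.006 m and (horizontal distance between clip_a and station_left below 0.015 m or horizontal distance between clip_a and station_middle below 0.015 m or horizontal distance between clip_a and station_right below 0.015 m) and height (world z) of each of clip_a, clip_c below 0.012 m and angle between each of clip_a, clip_c's own z axis and vertical below 0.1 rad and x of strip_c_tip in the frame of clip_c between -0.009 and 0.006 m and (horizontal distance between clip_c and station_left below 0.015 m or horizontal distance between clip_c and station_middle below 0.015 m or horizontal distance between clip_c and station_right below 0.015 m)) or (x of clip_c in the frame of reject_tray between -0.062 and 0.062 m and y of clip_c in the frame of reject_tray between -0.062 and 0.062 m and z of clip_c in the frame of reject_tray below 0.012 m and angle between each of clip_c, strip_c's own z axis and vertical below 0.2 rad and linear speed of each of clip_c, strip_c below 0.02 m/s and height (world z) of strip_c below 0.006 m and horizontal distance between strip_c and rail below 0.35 m and horizontal distance between strip_c and reject_tray above 0.1 m and x of strip_a_tip in the frame of clip_a between -0.009 and 0.006 m and (horizontal distance between clip_a and station_left below 0.015 m or horizontal distance between clip_a and station_middle below 0.015 m or horizontal distance between clip_a and station_right below 0.015 m) and height (world z) of each of clip_a, clip_b below 0.012 m and angle between each of clip_a, clip_b's own z axis and vertical below 0.1 rad and x of strip_b_tip in the frame of clip_b between -0.009 and 0.006 m and (horizontal distance between clip_b and station_left below 0.015 m or horizontal distance between clip_b and station_middle below 0.015 m or horizontal distance between clip_b and station_right below 0.015 m)))); the robot touches nothing.
It fails at once if a stop is loaded with more than 14 N (contact force between any of stop_left, stop_middle, stop_right and anything else above 14 N).
It fails at once if the glue bottle or the yellow screwdriver is disturbed (moved over 30 mm, or bottle tipped) (distance of any of glue_bottle, yellow_screwdriver from where it was at the start of the episode above 0.03 m or angle between glue_bottle's own z axis and vertical above 0.3 rad).
It also fails if it takes over 72 s, if anything falls off the work surface, if the arm or the gripper's body presses on something with over 40 N, if the wrist force passes 120 N, or if a joint passes its speed limit or range.

## Robot

A 6-joint arm with a two-finger parallel gripper is mounted at the origin on a cart in front of the work surface, level with it; the furniture and walls round the work are solid. World frame = base frame: x ahead of the robot, y to its left, z up, the work surface at z = 0. Lengths are in m, angles in rad, forces in N, time in s.
With the tool pointing down it reaches from about 0.35 to 0.775 m from the base axis. Payload 5.5 kg.
Tool frame: the origin (TCP) lies between the finger pads, 19 mm behind the fingertips; this is the grasp point; z points along the fingers, y is the line along which they close (so a half turn about z gives the same grasp; the last joint's range is limited). The gripper opens to 85 mm and grips with 20 to 120 N. Pads are 22 mm wide; open, the fingers measure 114 mm over their backs; the gripper's body (76 mm by 85 mm) begins 54 mm behind the grasp point. The pads swing forward as they close: fully open they stand 13 mm farther back than shut.
Start: joints at [-1.271, 0.313, 0.046, 1.304, 0, 1.431], TCP at [0.245, -0.52, 0.25] pointing down, gripper open.
Joint ranges: [-2.76, 2.76], [-0.86, 1.69], [-1.03, 1.26], [-2.2, 2.34], [-1.47, 1.5], [-3.14, 3.14]. Speed limits (rad/s): [2.57, 2.57, 3.14, 3.14, 3.14, 3.14].

## Interface

Orientations are given as a unit quaternion [w, x, y, z].
In Python, from workcell import env gives the robot as it stands. The module is installed in compiled form; this text tells all that it offers.
- The arm moves only by the shell command python3 -m pendant 'ROWS' [FORCE]. ROWS is JSON, a list of rows, each a list of 5 numbers: the gripper's target within -1 to 1 (fully open at 1, half-way at 0, shut at -1), then the shift along the tool's x, y, z in m, then the turn about the tool's z in rad. A call has 1 to 8 rows; each row shifts and turns the commanded pose from where the row before left it, along the tool's axes as they then stand; what a row does not reach is not made up. A row lasts 1/8 s, in which the tool goes at most 62.5 mm and 10.7 degrees, less where a joint would pass 70% of its speed; a pose out of reach is approached as far as the arm can. A call with a gripper value outside its range is refused whole. The fingers move at their own pace and stop on an object; FORCE is the grip in N (left out, the last holds). Time passes only in rows, so rows that do not move let the fingers close. It gives the time, the measured TCP pose, the force, the opening and the grip force at its end, in the units of the state.
- env.get_state(): the state, without advancing time (a new reading comes with each control period).
- env.read_camera(name): name is "scene" or "side" or "wrist"; returns the picture (480x640x3 uint8, red, green, blue); there is no depth.
- env.calibration(name): a dict with "K" (3x3 intrinsics, pixels), "T" (4x4, takes a point from camera to world coordinates); the wrist camera has in their place "tool_from_camera" (4x4, takes a point from camera to tool coordinates, whose origin is the TCP and whose axes are the flange's). Camera axes: x right, y down, z forward; pixel columns grow to the right and rows downward; lengths in m; the calibration is good to about 2 mm. The wrist camera is an equidistant fisheye: a pixel r from the principal point sees the ray r / f radians off the axis. A picture is of the moment at which its call begins: read the wrist's pose just before it. calibration takes no time and is no camera call.
- env.hand_in(): hands the job in; it is judged then, once.
Trained networks look in the newest picture that a camera, given by its name, has taken for a name from the list of things; names that differ only in an ending like _2 or _b are one class to them, and where a whole thing is asked for, a point or a joint stands for the part that bears it (a point fixed in the world has none). Each returns a list of dicts, best first, with "score" (0 to 1); they miss things now and then, are a little off and sometimes report something else, mostly with a low value. They report only what shows in the picture. A call takes as long as a camera call. They do not tell look-alikes from the thing itself.
- env.recognise(camera, label): "centre" ([column, row] in pixels, amid what is visible of it).
The state is a dict: "clock": time; "joint_pos": joint angles; "qvel": joint speeds; "tau": joint torques, N m; "tcp_pos": TCP position; "orientation": TCP orientation; "wrist_force": force on the tool from outside, world axes, zero at the start; "ft_torque": the same for the moment, N m; "finger_gap": finger opening in m; "grip_force": force on a finger pad.
Only numpy, scipy, OpenCV 4.12 (cv2) and the standard library are available. Lean on these libraries where they do the work, as an engineer would, in place of code of your own. Each camera call takes 0.05 s, during which the arm holds its last target. There are 200 camera calls.

## Working session

There is one attempt and no reset: what is moved stays moved. The work goes in short steps, Python scripts to look and compute and a shell command to move; the robot and the scene stay as the last step left them, time stands still between calls to the robot, and variables do not carry over. Pictures are saved under pics/ and viewed, at most 12 in all, crops included, and the job is handed in when it is done.

```bash
mkdir -p pics
python3 - <<'E'
from workcell import env
import cv2,numpy as np
s=env.get_state();print({k:np.round(v,3).tolist() for k,v in s.items()})
a=env.read_camera("scene");b=env.read_camera("side")
cv2.imwrite("pics/scene.png",a[:,:,::-1]);cv2.imwrite("pics/side.png",b[:,:,::-1])
for c in("scene","side"):
    k=env.calibration(c);print(c,np.round(k["K"],1).tolist(),np.round(k["T"],3).tolist())
k=env.calibration("wrist");print({q:np.round(v,3).tolist() for q,v in k.items()})
for c in("scene","side"):
  for l in("clip_a","strip_a","rail","reject_tray","glue_bottle","yellow_screwdriver","stop_left"):
    try: print(c,l,[(np.round(d["centre"]).tolist(),round(d["score"],2)) for d in env.recognise(c,l)][:6])
    except Exception as e: print(l,e)
E
```

```text
{'clock': 0.0, 'joint_pos': [-1.271, 0.314, 0.045, 1.304, 0.0, 1.431], 'qvel': [-0.0, 0.001, -0.001, 0.001, -0.0, -0.001], 'tau': [0.0, -48.062, 29.854, 0.019, -0.0, -0.0], 'tcp_pos': [0.245, -0.52, 0.249], 'orientation': [-0.001, 0.976, 0.218, -0.0], 'wrist_force': [0.512, 1.396, -0.614], 'ft_torque': [0.033, -0.001, -0.022], 'grip_force': 0.0, 'finger_gap': 0.085}
scene [[552.3, 0.0, 328.0], [0.0, 552.3, 243.8], [0.0, 0.0, 1.0]] [[-0.804, -0.243, 0.543, -0.111], [-0.595, 0.35, -0.724, 0.895], [-0.015, -0.905, -0.426, 0.59], [0.0, 0.0, 0.0, 1.0]]
side [[577.0, 0.0, 311.6], [0.0, 577.0, 243.2], [0.0, 0.0, 1.0]] [[-0.938, -0.133, 0.32, 0.198], [-0.347, 0.399, -0.849, 0.981], [-0.015, -0.907, -0.42, 0.54], [0.0, 0.0, 0.0, 1.0]]
{'K': [[371.648, 0.0, 324.916], [0.0, 371.648, 238.878], [0.0, 0.0, 1.0]], 'tool_from_camera': [[0.0, -0.945, -0.326, 0.085], [1.0, 0.0, -0.001, 0.0], [0.001, -0.326, 0.945, -0.125], [0.0, 0.0, 0.0, 1.0]]}
scene clip_a [([329.0, 241.0], 0.96), ([267.0, 274.0], 0.68), ([298.0, 257.0], 0.67), ([337.0, 192.0], 0.56)]
scene strip_a [([395.0, 282.0], 0.92), ([299.0, 
[... 263 characters left out ...]
[337.0, 192.0], 0.23)]
scene glue_bottle [([337.0, 193.0], 0.89)]
scene yellow_screwdriver [([263.0, 338.0], 0.75), ([278.0, 289.0], 0.4)]
scene stop_left [([280.0, 290.0], 0.75), ([311.0, 269.0], 0.15)]
side clip_a [([264.0, 284.0], 0.96), ([290.0, 261.0], 0.88), ([305.0, 242.0], 0.58)]
side strip_a [([310.0, 297.0], 0.96), ([397.0, 270.0], 0.94), ([396.0, 312.0], 0.87), ([347.0, 249.0], 0.67), ([332.0, 271.0], 0.64)]
side rail [([279.0, 297.0], 0.68)]
side reject_tray [([402.0, 213.0], 0.83), ([336.0, 272.0], 0.7), ([348.0, 246.0], 0.42)]
side glue_bottle [([292.0, 191.0], 0.65)]
side yellow_screwdriver [([293.0, 356.0], 0.9)]
side stop_left [([282.0, 295.0], 0.65), ([332.0, 271.0], 0.51)]
```

View pics/scene.png

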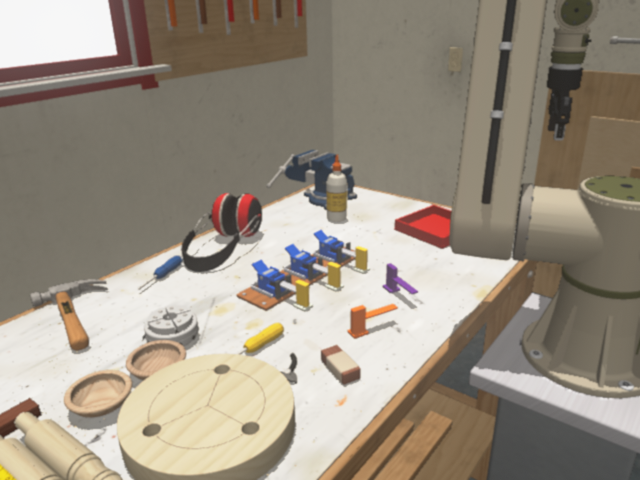

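View pics/side.png

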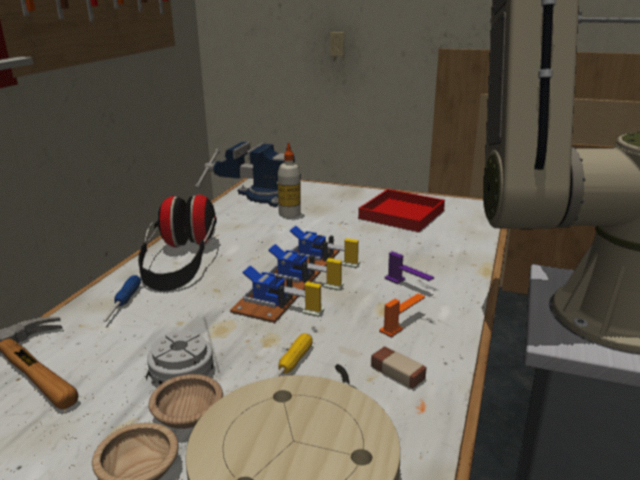

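```bash
cat > h.py <<'E'
import numpy as np
from workcell import env
def ray(cam,uv):
    c=env.calibration(cam);T=np.array(c["T"]);d=T[:3,:3]@np.linalg.inv(c["K"])@[uv[0],uv[1],1]
    return T[:3,3],d
def at(cam,uv,z):
    o,d=ray(cam,uv);return (o+d*(z-o[2])/d[2])
def proj(cam,p):
    c=env.calibration(cam);T=np.array(c["T"]);q=T[:3,:3].T@(np.array(p)-T[:3,3]);q=np.array(c["K"])@q
    return q[:2]/q[2]
E
python3 - <<'E'
from h import *
print("strips");
for c,l in(("scene",[(395,282),(299,290),(361,254),(359,314),(332,271)]),("side",[(310,297),(397,270),(396,312),(347,249),(332,271)])):
    for u in l: print(c,u,at(c,u,.035).round(3))
for c,l in(("scene",[(329,241),(267,274),(298,257)]),("side",[(264,284),(290,261),(305,242)])):
    for u in l: print(c,u,at(c,u,.035).round(3))
print(at("scene",(428,223),.01),at("side",(402,213),.01),at("scene",(337,193),.09),at("side",(292,191),.09),at("scene",(263,338),.01),at("side",(293,356),.01))
E
```

```text
strips
scene (395, 282) [0.375 0.022 0.035]
scene (299, 290) [0.515 0.161 0.035]
scene (361, 254) [ 0.503 -0.046  0.035]
scene (359, 314) [0.368 0.166 0.035]
scene (332, 271) [0.509 0.057 0.035]
side (310, 297) [0.509 0.17  0.035]
side (397, 270) [0.389 0.022 0.035]
side (396, 312) [0.357 0.17  0.035]
side (347, 249) [ 0.505 -0.036  0.035]
side (332, 271) [0.503 0.065 0.035]
scene (329, 241) [ 0.604 -0.061  0.035]
scene (267, 274) [0.614 0.147 0.035]
scene (298, 257) [0.611 0.047 0.035]
side (264, 284) [0.604 0.153 0.035]
side (290, 261) [0.594 0.052 0.035]
side (305, 242) [ 0.598 -0.041  0.035]
[ 0.48709185 -0.34601151  0.01      ] [ 0.4530987  -0.32506837  0.01      ] [ 0.69432543 -0.22053576  0.09      ] [ 0.68349531 -0.18277829  0.09      ] [0.48686778 0.30002272 0.01      ] [0.48622622 0.3063635  0.01      ]
```

The scene and side pictures show three yellow strips in blue clips on the rail: scene (299,290) left, (332,271) middle and (361,254) right. Their y is about +0.165, +0.06 and -0.04. The orange strip at (359,314) and the purple one at (395,282) lie loose with no clip, so they are the look-alikes. The tray is at about (428,223), the bottle at (337,193) and the screwdriver at (263,338). Next I look closer with the wrist camera, using a half-turned tool so joint 6 stays in range.

```bash
python3 -m pendant '[[1,0.039,-0.046,0,0],[1,0.039,-0.046,0,0],[1,0.039,-0.046,0,0],[1,0.039,-0.046,0,0],[1,0.039,-0.046,0,0],[1,0.039,-0.046,0,0],[1,0.039,-0.046,0,0],[1,0.039,-0.046,0,0]]'
python3 -m pendant '[[1,0.039,-0.046,0,-0.18],[1,0.03,-0.054,0,-0.18],[1,0,0,0,-0.18],[1,0,0,0,-0.18],[1,0,0,0,-0.18],[1,0,0,0,-0.18],[1,0,0,0,-0.18],[1,0,0,0,-0.18]]'
python3 -m pendant '[[1,0,0,0,-0.18],[1,0,0,0,-0.18],[1,0,0,0,-0.18],[1,0,0,0,-0.18],[1,0,0,0,-0.18],[1,0,0,0,-0.18],[1,0,0,0,-0.16],[1,0,0,0,0]]'
python3 - <<'E'
from workcell import env
import cv2,numpy as np,json
s=env.get_state();print({k:np.round(v,4).tolist() for k,v in s.items()})
a=env.read_camera("wrist");cv2.imwrite("pics/w1.png",a[:,:,::-1])
json.dump([list(map(float,s["tcp_pos"])),list(map(float,s["orientation"]))],open("w1.json","w"))
E
```

```text
clock: 1.8
tcp_pos: [0.3708, -0.0528, 0.2504]
orientation: [0.001, 0.976, 0.218, 0.001]
wrist_force: [1.4, -1.0, 0.3]
finger_gap: 0.0853
grip_force: 0.0
clock: 2.8
tcp_pos: [0.3792, 0.0651, 0.2501]
orientation: [0.0, 0.587, 0.809, 0.0]
wrist_force: [-0.1, 0.4, -0.2]
finger_gap: 0.0856
grip_force: 0.0
clock: 3.8
tcp_pos: [0.3792, 0.0651, 0.2501]
orientation: [0.0, 0.012, 1.0, -0.0]
wrist_force: [-0.9, 0.8, -0.0]
finger_gap: 0.085
grip_force: 0.0
{'clock': 3.8, 'joint_pos': [-0.0394, -0.0569, -0.3836, 1.2437, -0.0001, -0.0159], 'qvel': [0.0002, 0.001, -0.0005, 0.0001, 0.0009, 0.0574], 'tau': [0.0014, -26.2305, 29.59, -0.0039, -0.0006, -0.5529], 'tcp_pos': [0.3792, 0.0651, 0.2501], 'orientation': [0.0002, 0.0118, 0.9999, -0.0], 'wrist_force': [-0.8978, 0.8372, -0.0069], 'ft_torque': [-0.0129, 0.0032, 0.0595], 'grip_force': 0.0, 'finger_gap': 0.085}
```

View pics/w1.png

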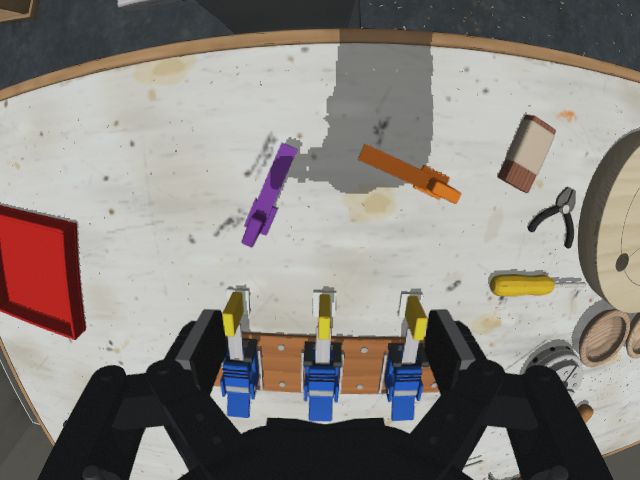

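The wrist picture is upside down, so image right is +y. Three yellow blocks stand at (234,313), (325,313) and (415,318), with the blue clips below them on the wooden rail. The purple look-alike is near (270,195), the orange one near (410,172), and the red tray is at the left edge. I enlarge the row next.

```bash
cat >> h.py <<'E'
import json
from scipy.spatial.transform import Rotation as Rn
def wray(uv,pose):
    c=env.calibration("wrist");K=np.array(c["K"]);M=np.array(c["tool_from_camera"])
    x=(np.array(uv)-K[:2,2])/K[0,0];r=np.hypot(*x);d=np.r_[x/r*np.sin(r),np.cos(r)] if r>0 else np.array([0,0,1.])
    p,q=pose;R=Rn.from_quat([q[1],q[2],q[3],q[0]]).as_matrix()
    return R@M[:3,3]+p,R@M[:3,:3]@d
def wat(uv,pose,z):
    o,d=wray(uv,pose);return o+d*(z-o[2])/d[2]
E
python3 - <<'E'
from h import *
import cv2
a=cv2.imread("pics/w1.png")
cv2.imwrite("pics/w1c.png",cv2.resize(a[275:425,210:440],None,fx=3.4,fy=3.4,interpolation=cv2.INTER_CUBIC))
pose=json.load(open("w1.json"))
h=cv2.cvtColor(a,cv2.COLOR_BGR2HSV)
m=cv2.inRange(h,(22,150,90),(34,255,255))
n,l,s,c=cv2.connectedComponentsWithStats(m)
for i in range(1,n):
    if s[i,4]>60: print(s[i],c[i].round(1),wat(c[i],pose,.045).round(4))
m=cv2.inRange(h,(105,120,60),(125,255,255))
n,l,s,c=cv2.connectedComponentsWithStats(m)
for i in range(1,n):
    if s[i,4]>100: print("blue",s[i],c[i].round(1),wat(c[i],pose,.045).round(4))
E
```

```text
[ 492  275   62   21 1099] [522.1 285.3] [0.469 0.28  0.045]
[222 292  20  44 441] [230.  314.2] [ 0.4912 -0.0368  0.045 ]
[318 295  12  44 433] [324.  317.5] [0.4956 0.0618 0.045 ]
[408 296  20  44 402] [418.5 319.6] [0.5027 0.1617 0.045 ]
blue [ 220  352   38   66 1427] [239.3 386.3] [ 0.5925 -0.0412  0.045 ]
blue [ 385  355   38   66 1437] [402.5 389.7] [0.6022 0.1526 0.045 ]
blue [304 366  35  36 824] [321.5 379.4] [0.5799 0.0568 0.045 ]
blue [309 395  25  26 572] [320.1 407.9] [0.6273 0.0538 0.045 ]
```

View pics/w1c.png

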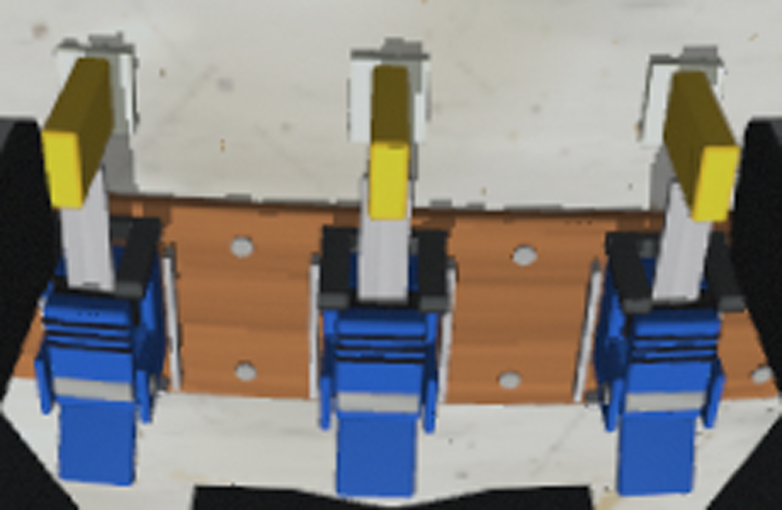

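The crop confirms that each bright yellow block top carries a tongue into a blue clip: right (62,168), middle (389,180) and left (714,184) in crop pixels. The orange and purple pieces are elsewhere, so these three are the ones to pull.

Run:
```python
from h import *
pose=json.load(open("w1.json"))
f=lambda u:(u[0]/3.4+210-.35,u[1]/3.4+275-.35)
P=lambda u,z:wat(f(u),pose,z)
for n,L in dict(right=[(45,132),(78,132),(50,206),(82,206)],mid=[(372,142),(408,142),(370,218),(406,218)],left=[(700,147),(738,147),(692,220),(728,220)]).items():
    q=np.array([P(u,.056) for u in L]);d=(q[2:]-q[:2]).mean(0);w=(q[1::2]-q[::2]).mean(0)
    print(n,q.mean(0).round(4),"yaw",np.arctan2(d[1],d[0]).round(3),"len",np.linalg.norm(d).round(4),"wid",np.linalg.norm(w).round(4))
a,b=P((135,197),.008),P((650,213),.008);d=b-a;print("rail edge",a.round(4),b.round(4),"yaw",-np.arctan2(d[0],d[1]).round(3))
a,b=P((20,377),.008),P((450,404),.008);d=b-a;print("rail back",a.round(4),b.round(4),"yaw",-np.arctan2(d[0],d[1]).round(3))
a,b=P((95,485),.061),P((655,492),.061);d=b-a;print("lever",a.round(4),P((375,495),.061).round(4),b.round(4),-np.arctan2(d[0],d[1]).round(3))
for u in[(0,206),(75,220),(80,338),(0,293)]: print("tray rim",wat(u,pose,.03).round(4))
```

```text
right [ 0.4972 -0.037   0.056 ] yaw -0.094 len 0.0269 wid 0.0104
mid [0.5012 0.0617 0.056 ] yaw -0.046 len 0.0272 wid 0.0107
left [0.5073 0.161  0.056 ] yaw -0.007 len 0.0268 wid 0.0119
rail edge [ 0.5386 -0.0282  0.008 ] [0.5499 0.1526 0.008 ] yaw -0.063
rail back [ 0.6267 -0.0866  0.008 ] [0.6379 0.0819 0.008 ] yaw -0.066
lever [ 0.6308 -0.0465  0.061 ] [0.6329 0.0535 0.061 ] [0.6384 0.1533 0.061 ] -0.038
tray rim [ 0.3601 -0.3537  0.03  ]
tray rim [ 0.3855 -0.2193  0.03  ]
tray rim [ 0.5475 -0.2662  0.03  ]
tray rim [ 0.4871 -0.4104  0.03  ]
```

```bash
python3 -m pendant '[[0,-0.041,0.034,0,0.031],[0,-0.041,0.034,0,0],[0,-0.04,0.035,0,0],[0,0,0,0.05,0],[0,0,0,0.05,0],[0,0,0,0.05,0],[0,0,0,0,0]]' 40
python3 - <<'E'
from h import *
import cv2
s=env.get_state();print(s["tcp_pos"].round(4) if hasattr(s["tcp_pos"],"round") else s["tcp_pos"],s["orientation"])
a=env.read_camera("wrist");cv2.imwrite("pics/w2.png",a[:,:,::-1])
h=cv2.cvtColor(a,cv2.COLOR_RGB2HSV)
m=cv2.inRange(h,(22,150,60),(34,255,255))
n,l,st,c=cv2.connectedComponentsWithStats(m)
pose=[np.array(s["tcp_pos"]),s["orientation"]]
for i in range(1,n):
    if st[i,4]>60: print(st[i],c[i].round(1),wat(c[i],pose,.05).round(4))
E
```

```text
clock: 4.72
tcp_pos: [0.5019, 0.1623, 0.0964]
orientation: [-0.004, 0.027, 1.0, -0.001]
wrist_force: [-0.7, 0.8, 1.3]
finger_gap: 0.0425
grip_force: 0.0
[0.5019 0.1623 0.0964] [-4.31053973e-03  2.74211239e-02  9.99614283e-01 -8.86821451e-04]
[ 474  200  117   42 4124] [529.9 220.9] [0.473  0.2737 0.05  ]
[  12  243   58   63 2228] [ 40.4 273.3] [ 0.4904 -0.0194  0.05  ]
[ 129  242   54   74 2622] [155.9 278. ] [0.4946 0.07   0.05  ]
[ 312  243   23   80 1694] [323.1 283.4] [0.5011 0.1614 0.05  ]
[  0 432  16  40 369] [  5.2 451.1] [ 0.7145 -0.2181  0.05  ]
```

View pics/w2.png

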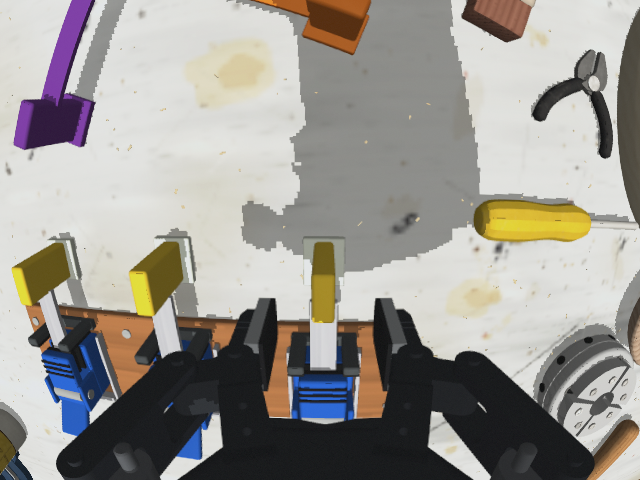

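The gripper is centred over the left block: it shows at (323,283), midway between the pads at (265,340) and (388,340). I go down and pinch.

```bash
python3 -m pendant '[[0,-0.004,0,0.035,0],[0,0,0,0.029,0],[0,0,0,0,0],[-1,0,0,0,0],[-1,0,0,0,0],[-1,0,0,0,0],[-1,0,0,0,0]]' 40
python3 -m pendant '[[-1,0.001,0,0,0],[-1,0.001,0,0,0],[-1,0,0,0,0]]'
```

```text
clock: 5.65
tcp_pos: [0.5114, 0.1628, 0.0385]
orientation: [0.002, 0.027, 1.0, 0.0]
wrist_force: [-0.4, -0.4, 7.2]
finger_gap: 0.0119
grip_force: 38.8
clock: 6.02
tcp_pos: [0.5102, 0.1629, 0.0384]
orientation: [0.003, 0.027, 1.0, 0.0]
wrist_force: [0.9, -0.8, 5.8]
finger_gap: 0.0113
grip_force: 38.9
```

```bash
python3 -m pendant '[[-1,0.0,0,-0.004,0],[-1,0.0,0,0,0]]'
python3 -m pendant '[[-1,0.002,0,0,0],[-1,0.0,0,0,0]]'
```

```text
clock: 6.28
tcp_pos: [0.5079, 0.1628, 0.0405]
orientation: [0.001, 0.026, 1.0, 0.0]
wrist_force: [1.9, 0.3, -1.7]
finger_gap: 0.0112
grip_force: 39.0
clock: 6.52
tcp_pos: [0.5061, 0.1629, 0.0402]
orientation: [0.001, 0.026, 1.0, -0.0]
wrist_force: [3.7, -0.4, -0.4]
finger_gap: 0.0119
grip_force: 38.9
```

```bash
python3 -m pendant '[[-1,0.001,0,0,0],[-1,0.0,0,0,0]]'
python3 -m pendant '[[-1,0.001,0,0,0],[-1,0.0,0,0,0]]'
```

```text
clock: 6.78
tcp_pos: [0.5048, 0.1629, 0.0401]
orientation: [0.0, 0.026, 1.0, -0.0]
wrist_force: [4.1, 0.4, 0.2]
finger_gap: 0.0115
grip_force: 38.9
clock: 7.02
tcp_pos: [0.5035, 0.1629, 0.04]
orientation: [0.0, 0.026, 1.0, -0.0]
wrist_force: [3.7, 0.3, 0.2]
finger_gap: 0.0115
grip_force: 38.9
```

```bash
python3 -m pendant '[[-1,0.001,0,0,0],[-1,0.0,0,0,0]]'
python3 -m pendant '[[-1,0.001,0,0,0],[-1,0.0,0,0,0]]'
python3 -m pendant '[[-1,0.001,0,0,0],[-1,0.0,0,0,0]]'
```

```text
clock: 7.28
tcp_pos: [0.5023, 0.1629, 0.0399]
orientation: [-0.0, 0.026, 1.0, -0.0]
wrist_force: [3.5, 0.3, -0.1]
finger_gap: 0.0114
grip_force: 38.9
clock: 7.52
tcp_pos: [0.5014, 0.163, 0.0399]
orientation: [-0.0, 0.026, 1.0, -0.0]
wrist_force: [3.1, 0.1, 0.1]
finger_gap: 0.0114
grip_force: 38.9
clock: 7.78
tcp_pos: [0.5004, 0.1631, 0.0399]
orientation: [-0.0, 0.026, 1.0, -0.0]
wrist_force: [3.1, 0.2, -0.1]
finger_gap: 0.0119
grip_force: 38.9
```

```bash
python3 -m pendant '[[-1,0.0015,0,0,0],[-1,0.0,0,0,0]]'
python3 -m pendant '[[-1,0.0015,0,0,0],[-1,0.0,0,0,0]]'
python3 -m pendant '[[-1,0.0015,0,0,0],[-1,0.0015,0,0,0]]'
```

```text
clock: 8.02
tcp_pos: [0.4987, 0.1631, 0.0399]
orientation: [-0.0, 0.026, 1.0, -0.0]
wrist_force: [2.5, -0.7, -0.0]
finger_gap: 0.0117
grip_force: 39.0
clock: 8.28
tcp_pos: [0.4973, 0.1632, 0.0399]
orientation: [-0.0, 0.026, 1.0, -0.0]
wrist_force: [3.1, 0.0, -1.3]
finger_gap: 0.0116
grip_force: 39.0
clock: 8.52
tcp_pos: [0.4943, 0.1634, 0.0399]
orientation: [-0.0, 0.026, 1.0, -0.0]
wrist_force: [3.7, -0.9, -0.2]
finger_gap: 0.0114
grip_force: 39.0
```

```bash
python3 -m pendant '[[-1,0.003,0,0,0],[-1,0.003,0,0,0],[-1,0.004,0,0,0],[-1,0.005,0,0,0],[-1,0.005,0,0,0]]'
python3 - <<'E'
from h import *
import cv2
a=env.read_camera("wrist");cv2.imwrite("pics/w3.png",a[100:480,80:560,::-1])
p=json.load(open("w1.json"))
for u in [(460,200),(440,175),(425,190),(430,200)]: print(wat(u,p,0).round(3))
E
```

```text
clock: 9.15
tcp_pos: [0.4728, 0.1644, 0.0394]
orientation: [-0.001, 0.026, 1.0, -0.0]
wrist_force: [0.5, 0.7, -0.2]
finger_gap: 0.0116
grip_force: 39.2
[0.385 0.211 0.   ]
[0.357 0.187 0.   ]
[0.374 0.171 0.   ]
[0.384 0.177 0.   ]
```

View pics/w3.png

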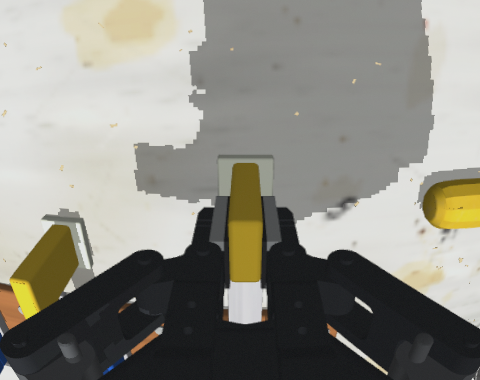

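The left strip came away: the force fell from about 3.5 N to 0.5 N, and the tongue shows white and free at crop (245,300). The left clip is the weak one. I draw the strip further back, set it down, release it and move over the middle strip.

```bash
python3 -m pendant '[[-1,0.008,0,0,0],[-1,0.01,0,0,0],[-1,0.01,0,0,0],[-1,0,0,0.001,0],[-1,0,0,0,0],[0,0,0,0,0],[0,0,0,0,0],[0,0,0,0,0]]'
python3 -m pendant '[[0,0,0,-0.03,0],[0,0,0,-0.03,0],[0,-0.022,-0.033,0,0],[0,-0.022,-0.033,0,0],[0,-0.02,-0.033,0,0],[0,0,0,0,0],[0,0,0,0,0]]'
python3 - <<'E'
from h import *
import cv2
s=env.get_state();print(s["tcp_pos"],s["orientation"])
a=env.read_camera("wrist");cv2.imwrite("pics/w4.png",a[:,:,::-1])
E
```

```text
clock: 10.2
tcp_pos: [0.4468, 0.1659, 0.039]
orientation: [0.0, 0.026, 1.0, -0.0]
wrist_force: [-0.0, -0.1, -0.1]
finger_gap: 0.0428
grip_force: 0.0
clock: 11.08
tcp_pos: [0.5047, 0.0638, 0.0987]
orientation: [-0.0, 0.027, 1.0, 0.0]
wrist_force: [0.3, -0.3, 0.2]
finger_gap: 0.0425
grip_force: 0.0
[0.50474355 0.06377339 0.09873284] [-4.80592910e-04  2.66438986e-02  9.99644866e-01  1.20047190e-04]
```

View pics/w4.png

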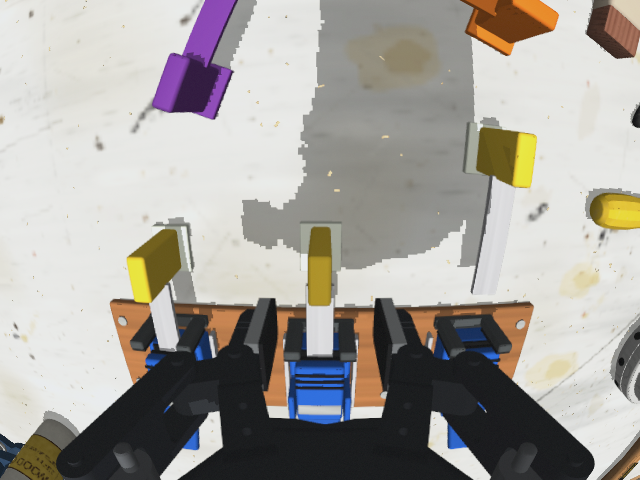

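The left strip now stands free at (505,155) with its tongue clear of the rail. The middle block at (320,265) lies between the pads, so I pinch it and pull.

```bash
python3 -m pendant '[[0,0,-0.001,0.032,0],[0,0,0,0.027,0],[0,0,0,0,0],[-1,0,0,0,0],[-1,0,0,0,0],[-1,0,0,0,0],[-1,0,0,0,0]]' 40
python3 -m pendant '[[-1,0.001,0,0,0],[-1,0.001,0,0,0],[-1,0,0,0,0]]'
python3 -m pendant '[[-1,0.001,0,0,0],[-1,0.0,0,0,0]]'
```

```text
clock: 12.0
tcp_pos: [0.506, 0.0627, 0.0413]
orientation: [0.001, 0.026, 1.0, 0.0]
wrist_force: [-0.8, -0.4, 6.9]
finger_gap: 0.0122
grip_force: 38.9
clock: 12.38
tcp_pos: [0.505, 0.0626, 0.0412]
orientation: [0.002, 0.026, 1.0, -0.0]
wrist_force: [0.5, -0.7, 5.3]
finger_gap: 0.0116
grip_force: 38.9
clock: 12.62
tcp_pos: [0.5041, 0.0627, 0.0412]
orientation: [0.002, 0.026, 1.0, -0.0]
wrist_force: [1.7, -0.2, 5.3]
finger_gap: 0.0122
grip_force: 38.9
```

```bash
python3 -m pendant '[[-1,0.0,0,-0.003,0],[-1,0.0,0,0,0]]'
python3 -m pendant '[[-1,0.002,0,0,0],[-1,0.0,0,0,0]]'
python3 -m pendant '[[-1,0.001,0,0,0],[-1,0.0,0,0,0]]'
```

```text
clock: 12.88
tcp_pos: [0.5023, 0.0628, 0.0429]
orientation: [0.0, 0.026, 1.0, -0.0]
wrist_force: [2.1, -1.0, -1.6]
finger_gap: 0.0115
grip_force: 39.3
clock: 13.12
tcp_pos: [0.5011, 0.0629, 0.043]
orientation: [0.001, 0.026, 1.0, -0.0]
wrist_force: [5.4, -0.3, -4.1]
finger_gap: 0.0112
grip_force: 39.0
clock: 13.38
tcp_pos: [0.5006, 0.0629, 0.043]
orientation: [0.001, 0.026, 1.0, -0.0]
wrist_force: [6.1, 0.2, -5.6]
finger_gap: 0.0118
grip_force: 38.9
```

```bash
python3 -m pendant '[[-1,0.0005,0,0.0015,0],[-1,0.0,0,0,0]]'
python3 -m pendant '[[-1,0.001,0,0.0005,0],[-1,0.0,0,0,0]]'
```

```text
clock: 13.62
tcp_pos: [0.5006, 0.0629, 0.042]
orientation: [0.002, 0.026, 1.0, -0.0]
wrist_force: [5.6, 0.2, -1.5]
finger_gap: 0.0115
grip_force: 39.2
clock: 13.88
tcp_pos: [0.5003, 0.0629, 0.0419]
orientation: [0.003, 0.026, 1.0, -0.0]
wrist_force: [6.2, -0.9, -1.4]
finger_gap: 0.0116
grip_force: 39.2
```

```bash
python3 -m pendant '[[-1,0.001,0,0,0],[-1,0.0,0,0,0]]'
python3 -m pendant '[[-1,0.001,0,0,0],[-1,0.0,0,0,0]]'
```

```text
clock: 14.12
tcp_pos: [0.4998, 0.0629, 0.042]
orientation: [0.003, 0.026, 1.0, -0.0]
wrist_force: [7.2, -0.9, -1.3]
finger_gap: 0.0118
grip_force: 39.1
clock: 14.38
tcp_pos: [0.4993, 0.063, 0.042]
orientation: [0.003, 0.026, 1.0, -0.0]
wrist_force: [9.2, -0.1, -4.0]
finger_gap: 0.0112
grip_force: 39.0
```

```bash
python3 -m pendant '[[-1,0.0,0,0.0005,0],[-1,0,0,0,0],[-1,0,0,0,0]]'
python3 -m pendant '[[-1,-0.002,0,0,0],[-1,-0.002,0,0,0],[-1,-0.001,0,0,0],[-1,0,0,0,0]]'
```

```text
clock: 14.75
tcp_pos: [0.4995, 0.063, 0.0418]
orientation: [0.004, 0.027, 1.0, -0.0]
wrist_force: [8.8, -0.1, -1.7]
finger_gap: 0.0117
grip_force: 39.1
clock: 15.25
tcp_pos: [0.5014, 0.0629, 0.0413]
orientation: [0.001, 0.026, 1.0, -0.0]
wrist_force: [3.1, -0.8, 5.5]
finger_gap: 0.0115
grip_force: 39.7
```

```bash
python3 -m pendant '[[0,0,0,0,0],[0,0,0,0,0],[0,0,0,-0.03,0],[0,0,0,-0.03,0],[0,-0.002,-0.034,0,0],[0,-0.001,-0.033,0,0],[0,0,-0.033,0,0],[0,0,0,0,0]]'
python3 - <<'E'
from h import *
import cv2
s=env.get_state();print(s["tcp_pos"],s["orientation"])
a=env.read_camera("wrist");cv2.imwrite("pics/w5.png",a[:,:,::-1])
E
```

```text
clock: 16.25
tcp_pos: [0.4975, -0.0385, 0.1]
orientation: [-0.001, 0.028, 1.0, 0.0]
wrist_force: [0.1, -0.6, 0.1]
finger_gap: 0.0428
grip_force: 0.0
[ 0.49753501 -0.03853122  0.09998568] [-8.26128139e-04  2.79887679e-02  9.99607896e-01  4.01980672e-05]
```

View pics/w5.png

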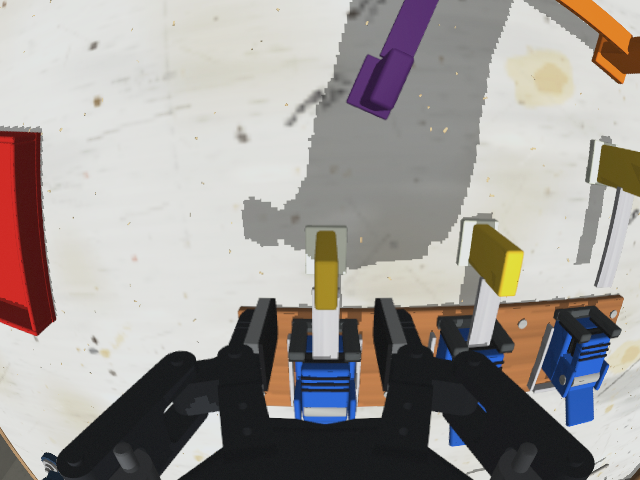

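The right block at (326,270) is centred between the pads, and the middle strip is still in its clip. I pinch the right one and proof-pull it.

```bash
python3 -m pendant '[[0,-0.003,0,0.032,0],[0,0,0,0.027,0],[0,0,0,0,0],[-1,0,0,0,0],[-1,0,0,0,0],[-1,0,0,0,0],[-1,0,0,0,0]]' 40
python3 -m pendant '[[-1,0.001,0,-0.0015,0],[-1,0.001,0,-0.001,0],[-1,0,0,0,0]]'
python3 -m pendant '[[-1,0.001,0,0,0],[-1,0.0,0,0,0]]'
```

```text
clock: 17.18
tcp_pos: [0.5022, -0.0374, 0.0426]
orientation: [0.001, 0.026, 1.0, -0.0]
wrist_force: [-1.9, 0.8, 6.1]
finger_gap: 0.0115
grip_force: 38.9
clock: 17.55
tcp_pos: [0.4989, -0.0371, 0.0438]
orientation: [-0.0, 0.026, 1.0, 0.0]
wrist_force: [-1.0, -0.1, -1.3]
finger_gap: 0.0117
grip_force: 38.9
clock: 17.8
tcp_pos: [0.4982, -0.0371, 0.0438]
orientation: [-0.0, 0.026, 1.0, 0.0]
wrist_force: [1.0, -0.0, -0.9]
finger_gap: 0.0112
grip_force: 39.0
```

```bash
python3 -m pendant '[[-1,0.001,0,0,0],[-1,0.0,0,0,0]]'
python3 -m pendant '[[-1,0.001,0,0,0],[-1,0.0,0,0,0]]'
```

```text
clock: 18.05
tcp_pos: [0.4972, -0.037, 0.0439]
orientation: [-0.0, 0.026, 1.0, -0.0]
wrist_force: [-0.8, -0.4, -1.5]
finger_gap: 0.0118
grip_force: 39.0
clock: 18.3
tcp_pos: [0.4967, -0.037, 0.0441]
orientation: [0.0, 0.026, 1.0, -0.0]
wrist_force: [1.2, 0.6, -1.9]
finger_gap: 0.0117
grip_force: 39.0
```

```bash
python3 -m pendant '[[-1,0.0015,0,0,0],[-1,0.0,0,0,0]]'
python3 -m pendant '[[-1,0.0015,0,0,0],[-1,0.0,0,0,0]]'
python3 -m pendant '[[-1,0.001,0,0,0],[-1,0.0,0,0,0]]'
```

```text
clock: 18.55
tcp_pos: [0.4958, -0.037, 0.0442]
orientation: [0.001, 0.026, 1.0, -0.0]
wrist_force: [4.4, 0.5, -3.7]
finger_gap: 0.0114
grip_force: 38.9
clock: 18.8
tcp_pos: [0.4949, -0.0371, 0.0444]
orientation: [0.002, 0.026, 1.0, -0.0]
wrist_force: [6.2, 0.6, -5.8]
finger_gap: 0.0116
grip_force: 38.9
clock: 19.05
tcp_pos: [0.4944, -0.0371, 0.0445]
orientation: [0.002, 0.026, 1.0, -0.0]
wrist_force: [7.0, 0.2, -5.5]
finger_gap: 0.0116
grip_force: 38.9
```

```bash
python3 -m pendant '[[-1,0.001,0,0.001,0],[-1,0.0,0,0.0005,0]]'
python3 -m pendant '[[-1,0.001,0,0,0],[-1,0.0,0,0,0]]'
```

```text
clock: 19.3
tcp_pos: [0.4942, -0.0371, 0.0435]
orientation: [0.003, 0.026, 1.0, -0.0]
wrist_force: [6.9, 0.9, -1.7]
finger_gap: 0.0119
grip_force: 39.0
clock: 19.55
tcp_pos: [0.4937, -0.0371, 0.0437]
orientation: [0.003, 0.026, 1.0, -0.0]
wrist_force: [8.5, -0.2, -3.8]
finger_gap: 0.0116
grip_force: 39.0
```

```bash
python3 -m pendant '[[-1,0.0,0,0.0005,0],[-1,0,0,0,0],[-1,-0.002,0,0,0],[-1,-0.003,0,0,0],[-1,0,0,0,0],[0,0,0,0,0],[0,0,0,0,0],[0,0,0,0,0]]'
python3 -m pendant '[[0,0,0,-0.04,0],[0,0,0,-0.05,0],[0,0,0,-0.05,0],[0.5,0.02,0.05,-0.02,0],[0.5,0.02,0.05,0,0],[0.5,0.02,0.02,0,0],[0.5,0,0,0,0]]'
python3 - <<'E'
from h import *
import cv2
s=env.get_state();print(s["tcp_pos"],s["orientation"])
a=env.read_camera("wrist")
cv2.imwrite("pics/w6f.png",a[:,:,::-1]);cv2.imwrite("pics/w6.png",cv2.resize(a[230:430,200:460,::-1],None,fx=3,fy=3,interpolation=cv2.INTER_CUBIC))
json.dump([list(map(float,s["tcp_pos"])),list(map(float,s["orientation"]))],open("w6.json","w"))
E
```

```text
clock: 20.55
tcp_pos: [0.4945, -0.0368, 0.0415]
orientation: [-0.001, 0.026, 1.0, 0.0]
wrist_force: [-0.9, 1.0, -0.2]
finger_gap: 0.0428
grip_force: 0.0
clock: 21.42
tcp_pos: [0.4402, 0.0873, 0.2019]
orientation: [-0.001, 0.025, 1.0, -0.0]
wrist_force: [1.0, -0.1, 0.5]
finger_gap: 0.0637
grip_force: 0.0
[0.44015441 0.0873102  0.20185604] [-5.83321663e-04  2.48638856e-02  9.99690670e-01 -1.07381849e-04]
```

View pics/w6.png

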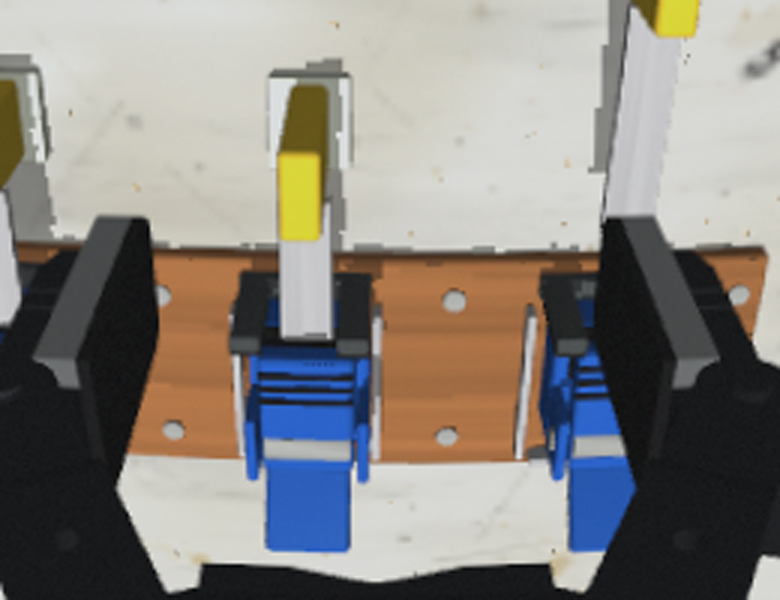

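The middle and left clips both sit against their stops: posts at crop (300,300) and (565,310), lever ends at (308,550) and (600,550). The left tongue is free, so I work out the left clip's centre from the matching middle clip.

Run:
```python
from h import *
p=json.load(open("w6.json"))
P=lambda u,z:wat((u[0]/3+200-.33,u[1]/3+230-.33),p,z)
b=np.mean([P(u,.056) for u in[(278,152),(322,152),(280,240),(320,240)]],0)
e=np.array([np.cos(.055),-np.sin(.055),0]);print("mid block",b.round(4),"clip",(b+.085*e).round(4))
lm,ll=P((308,550),.061),P((600,550),.061);print("levers",lm.round(4),ll.round(4))
print("posts rear-left edges z.048",P((231,353),.048).round(4),P((372,353),.048).round(4),P((552,355),.048).round(4))
print("lever left edges",P((266,548),.061).round(4),P((569,548),.061).round(4),"clip shoulder",P((248,478),.05).round(4),P((369,478),.05).round(4),P((553,478),.05).round(4))
```

```text
mid block [0.4979 0.0639 0.056 ] clip [0.5828 0.0593 0.056 ]
levers [0.6295 0.0557 0.061 ] [0.6376 0.1532 0.061 ]
posts rear-left edges z.048 [0.5556 0.0376 0.048 ] [0.5571 0.0806 0.048 ] [0.5617 0.1357 0.048 ]
lever left edges [0.6283 0.0419 0.061 ] [0.6352 0.1425 0.061 ] clip shoulder [0.6059 0.0374 0.05  ] [0.607  0.0771 0.05  ] [0.6118 0.1375 0.05  ]
```

```bash
python3 -m pendant '[[0.5,-0.05,0.026,0,0],[0.5,-0.05,0.026,0,0],[0.5,-0.051,0.027,0,0],[0.5,0,0,0.05,0],[0.5,0,0,0.05,0],[0.5,0,0,0,0],[0.5,0,0,0,0]]'
python3 - <<'E'
from h import *
import cv2
s=env.get_state();print(s["tcp_pos"],s["orientation"])
a=env.read_camera("wrist");cv2.imwrite("pics/w7.png",a[180:480,140:510,::-1])
E
```

```text
clock: 22.35
tcp_pos: [0.598, 0.1563, 0.1033]
orientation: [0.001, 0.027, 1.0, -0.0]
wrist_force: [-0.2, 0.3, 0.2]
finger_gap: 0.0642
grip_force: 0.0
[0.59797071 0.15626809 0.10328879] [ 6.96498543e-04  2.69482886e-02  9.99636586e-01 -1.54770255e-05]
```

View pics/w7.png

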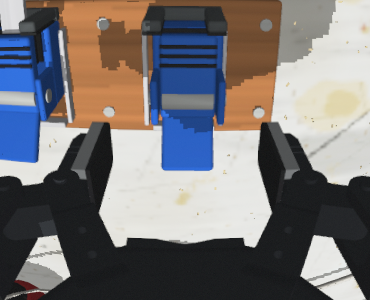

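The left clip at crop (187,90) is centred between the pads at (95,160) and (275,160). I descend and grip it.

```bash
python3 -m pendant '[[0.5,0.003,0.001,0.03,0],[0.5,0,0,0.03,0],[0.5,0,0,0,0],[-1,0,0,0,0],[-1,0,0,0,0],[-1,0,0,0,0]]' 40
python3 -m pendant '[[-1,0,0,-0.01,0],[-1,0,0,-0.02,0],[-1,0,0,-0.04,0],[-1,0,0,-0.04,0],[-1,0,0,-0.02,0],[-1,0,0,0,0]]'
```

```text
clock: 23.15
tcp_pos: [0.5959, 0.1581, 0.0448]
orientation: [0.002, 0.027, 1.0, 0.0]
wrist_force: [-0.8, -2.6, 7.1]
finger_gap: 0.0392
grip_force: 41.9
clock: 23.9
tcp_pos: [0.5949, 0.1584, 0.1746]
orientation: [0.002, 0.026, 1.0, 0.0]
wrist_force: [0.8, 0.5, -1.6]
finger_gap: 0.0391
grip_force: 41.3
```

Run:
```python
from h import *
p=json.load(open("w1.json"))
# tray rim corners seen
A,B,C,D=[np.array(x) for x in((.3601,-.3537),(.3855,-.2193),(.5475,-.2662),(.4871,-.4104))]
d=C-B;print(np.linalg.norm(d),np.degrees(np.arctan2(d[1],d[0])))
u=d/np.linalg.norm(d);n=np.array([u[1],-u[0]]);print("centre",(B+C)/2+n*.08)
print(env.get_state()["tcp_pos"])
for c,U in(("scene",[(396,224),(437,245),(432,206)]),("side",[(388,190),(445,206),(359,208),(421,229)])):
    for q in U: print(c,q,at(c,q,.03).round(3))
```

```text
0.16865233470070906 -16.146056305411136
centre [ 0.44425305 -0.31959447]
[0.59493838 0.15844562 0.17456636]
scene (396, 224) [ 0.531 -0.251  0.03 ]
scene (437, 245) [ 0.388 -0.197  0.03 ]
scene (432, 206) [ 0.513 -0.417  0.03 ]
side (388, 190) [ 0.512 -0.423  0.03 ]
side (445, 206) [ 0.355 -0.353  0.03 ]
side (359, 208) [ 0.548 -0.275  0.03 ]
side (421, 229) [ 0.384 -0.196  0.03 ]
```

```bash
python3 -m pendant '[[-1,0.0131,-0.053,0,0],[-1,0.0131,-0.053,0,0],[-1,0.0131,-0.053,0,0],[-1,0.0131,-0.053,0,0],[-1,0.0131,-0.053,0,0],[-1,0.0131,-0.053,0,0],[-1,0.0131,-0.053,0,0],[-1,0.0131,-0.053,0,0]]'
python3 -m pendant '[[-1,0.0131,-0.053,0,0],[-1,0,0,0,0],[-1,0,0,0,0]]'
python3 - <<'E'
from h import *
import cv2
s=env.get_state();print(s["tcp_pos"],s["orientation"])
a=env.read_camera("wrist");cv2.imwrite("pics/w8.png",a[:,:,::-1])
E
```

```text
clock: 24.9
tcp_pos: [0.4653, -0.2607, 0.1707]
orientation: [-0.001, 0.026, 1.0, 0.001]
wrist_force: [1.2, 0.2, -1.3]
finger_gap: 0.0392
grip_force: 41.4
clock: 25.28
tcp_pos: [0.4501, -0.3113, 0.1708]
orientation: [-0.001, 0.027, 1.0, 0.001]
wrist_force: [-1.1, 0.7, -1.4]
finger_gap: 0.0392
grip_force: 41.5
[ 0.45011309 -0.3112725   0.17082793] [-8.59435796e-04  2.67980389e-02  9.99639948e-01  1.04961539e-03]
```

View pics/w8.png

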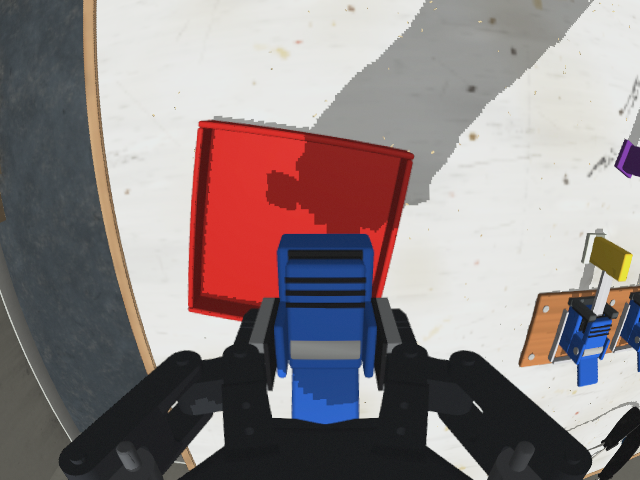

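The clip hangs level in the gripper over the red tray; three rim corners show at (202,122), (413,154) and (190,310). I check the tray centre from those corners.

Run:
```python
from h import *
p=(np.array([0.4501,-0.3113,.1708]),[-.00086,.0268,.99964,.00105])
q=[wat(u,p,.03) for u in((202,122),(413,154),(190,310))];print(np.round(q,4),(q[1]+q[2])/2, np.linalg.norm(q[0]-q[1]),np.linalg.norm(q[0]-q[2]))
```

```text
[[ 0.3634 -0.3956  0.03  ]
 [ 0.3965 -0.2438  0.03  ]
 [ 0.5164 -0.4305  0.03  ]] [ 0.45645011 -0.33716734  0.03      ] 0.15531935567736482 0.15687065894306848
```

```bash
python3 -m pendant '[[-1,-0.008,-0.02,0,0],[-1,0,0,0.04,0],[-1,0,0,0.04,0],[-1,0,0,0.025,0],[-1,0,0,0.012,0],[-1,0,0,0.005,0],[-1,0,0,0,0]]'
python3 -m pendant '[[-1,0,0,0.003,0],[-1,0,0,0,0],[-1,0,0,0,0]]'
```

```text
clock: 26.2
tcp_pos: [0.4584, -0.3323, 0.0506]
orientation: [0.0, 0.026, 1.0, -0.0]
wrist_force: [0.3, -1.1, -1.7]
finger_gap: 0.0394
grip_force: 41.5
clock: 26.58
tcp_pos: [0.458, -0.3326, 0.0474]
orientation: [0.0, 0.026, 1.0, -0.0]
wrist_force: [-0.1, -0.1, -1.4]
finger_gap: 0.0392
grip_force: 41.5
```

```bash
python3 -m pendant '[[-1,0,0,0.003,0],[-1,0,0,0,0],[-1,0,0,0,0]]'
python3 -m pendant '[[-1,0,0,0.002,0],[-1,0,0,0,0],[-1,0,0,0,0]]'
```

```text
clock: 26.95
tcp_pos: [0.4578, -0.3323, 0.0439]
orientation: [-0.0, 0.026, 1.0, 0.0]
wrist_force: [0.6, -0.1, -1.1]
finger_gap: 0.0395
grip_force: 41.5
clock: 27.32
tcp_pos: [0.4578, -0.3323, 0.042]
orientation: [-0.0, 0.026, 1.0, 0.0]
wrist_force: [-0.1, -0.3, -1.7]
finger_gap: 0.0393
grip_force: 41.6
```

```bash
python3 -m pendant '[[-1,0,0,0.0015,0],[-1,0,0,0,0],[-1,0,0,0,0]]'
python3 -m pendant '[[-1,0,0,0.0015,0],[-1,0,0,0,0],[-1,0,0,0,0]]'
```

```text
clock: 27.7
tcp_pos: [0.4578, -0.3323, 0.0418]
orientation: [0.0, 0.026, 1.0, -0.0]
wrist_force: [-2.1, 2.3, 8.0]
finger_gap: 0.0394
grip_force: 42.6
clock: 28.08
tcp_pos: [0.4578, -0.3323, 0.0417]
orientation: [0.0, 0.026, 1.0, -0.0]
wrist_force: [-5.9, 4.3, 19.6]
finger_gap: 0.0391
grip_force: 43.9
```

Contact is made, so the clip is down. I ease off, release to 0.35 and lift straight away.

```bash
python3 -m pendant '[[-1,0,0,-0.0025,0],[-1,0,0,0,0],[0.2,0,0,0,0],[0.35,0,0,0,0],[0.35,0,0,0,0],[0.35,0,0,-0.03,0],[0.35,0,0,-0.05,0],[0.35,0,0,-0.06,0]]'
python3 -m pendant '[[0.35,0.05,0.0,-0.03,0],[0.35,0.02,0,-0.03,0],[0.35,0,0.0,0,0],[0.35,0,0,0,0]]'
python3 - <<'E'
from h import *
import cv2
s=env.get_state();print(s["tcp_pos"],s["orientation"])
a=env.read_camera("wrist");b=env.read_camera("side")
cv2.imwrite("pics/fin.png",np.vstack([cv2.resize(a[80:400,60:640],(640,353))[:300],cv2.resize(b[180:340,220:480],(487,300)).__class__(0) if False else np.pad(cv2.resize(b[180:340,220:480],(487,300)),((0,0),(0,153),(0,0)))])[:,:,::-1])
E
```

```text
clock: 29.08
tcp_pos: [0.4572, -0.3317, 0.1818]
orientation: [-0.001, 0.026, 1.0, 0.001]
wrist_force: [0.4, -0.7, 0.0]
finger_gap: 0.0577
grip_force: 0.0
clock: 29.58
tcp_pos: [0.3881, -0.3287, 0.2409]
orientation: [0.0, 0.026, 1.0, 0.0]
wrist_force: [-0.7, 0.4, -0.8]
finger_gap: 0.0574
grip_force: 0.0
[ 0.38813309 -0.32867964  0.24092927] [4.95286470e-05 2.64558509e-02 9.99649981e-01 3.77394149e-05]
```

View pics/fin.png

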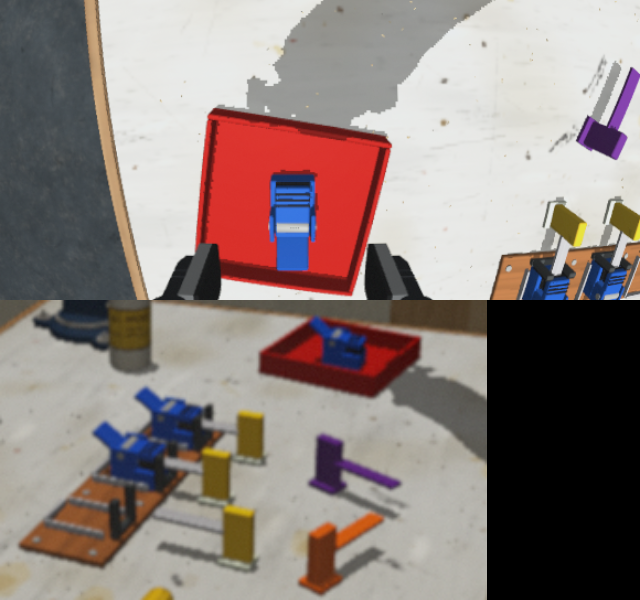

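The weak clip stands upright at the tray's centre (293,215). Its strip stands in front of the rail (235,540), and the two sound clips still grip their strips. I hand in.

```bash
python3 -c "
from workcell import env
print(env.hand_in())"
```

```text
the job is handed in; nothing more can be done
None
```

The job is handed in at about 30 s of the 72 s, verdict not reported: the left clip was weak (gave its strip up at about 3–4 N) and now stands upright in the red tray with its strip standing in front of the rail, while the middle and right clips held about 8.5–9 N (one reading of 9.2 N) and still grip their strips.

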